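# Clear the dust box, load the phones and rack the sticky cover shut

### The arm

A 6-joint arm with a two-finger parallel gripper is mounted at the origin on the work surface. World frame = base frame: x ahead of the robot, y to its left, z up, the work surface at z = 0. Lengths are in m, angles in rad, forces in N, time in s.
With the tool pointing down it reaches from about 0.325 to 0.775 m from the base axis. Payload 9.3 kg.
Tool frame: the origin (TCP) lies on the mounting face of the last link; the fingertips stand 173 mm ahead of it and the grasp point (between the pads) lies 155 mm ahead of it; z points along the fingers, y is the line along which they close (so a half turn about z gives the same grasp; the last joint's range is limited). The gripper opens to 85 mm and grips with 20 to 120 N. Pads are 22 mm wide; open, the fingers measure 114 mm over their backs; the gripper's body (76 mm by 85 mm) begins 54 mm behind the grasp point. The pads swing forward as they close: fully open they stand 13 mm farther back than shut.
Start: joints at [1.135, 0.259, 0.021, 1.334, 0, 1.418], TCP at [0.153, 0.528, 0.405] pointing down, gripper open.
Joint ranges: [-3.04, 3.04], [-0.91, 1.82], [-1.04, 1.36], [-1.92, 1.95], [-1.52, 1.45], [-3.14, 3.14]. Speed limits (rad/s): [2.22, 2.22, 2.79, 3.14, 3.14, 3.14].

### API

Orientations are given as a unit quaternion [w, x, y, z].
In Python, from cell import ctrl, set_gripper, planner, camera, get_calibration, workorder, monitor gives the robot as it stands. The module is installed in compiled form; this text tells all that it offers. Calls block until the motion is done:
- ctrl.move_pose(position, orientation): joint-space move of the TCP to a pose.
- ctrl.servo_line(position, orientation=None, vel=0.15, guard=None): straight line of the TCP; orientation=None keeps the orientation; vel is the mean speed in m/s. With guard (N) it stops when the force on the tool has changed by that much, and returns True; else False.
- ctrl.move_joints(angles): joint-space move.
- set_gripper(opening): finger opening in m; the grip force is fixed at half the most; returns when the fingers have stopped.
- ctrl.hold(seconds).
- planner.solve_ik(position, orientation): joint angles nearest the present ones, or None.
- camera(name): name is "side" or "top" or "wrist"; returns (picture, depth): 480x640x3 uint8, red, green, blue; 480x640 float32, m along the optical axis (not along the pixel's ray), 0 where there is no reading.
- get_calibration(name): a dict with "fx", "fy", "cx", "cy" (pixels), "pose" (4x4, takes a point from camera to world coordinates). Camera axes: x right, y up, looking along -z (the intrinsics and any distortion apply to the point x, -y, -z); pixel columns grow to the right and rows downward; lengths in m; the calibration is good to about 2 mm. A picture is of the moment at which its call begins: read the wrist's pose just before it. get_calibration takes no time and is no camera call; for the wrist camera it gives the pose at the moment of the call.
A pose or a line that the arm cannot do raises ctrl.IKError and nothing moves.
- workorder.job_done(): hands the job in; it is judged then, once.
Readings, each from a call of its own:
- monitor.get_clock(): time.
- monitor.get_joint_positions(): joint angles.
- monitor.get_joint_velocities(): joint speeds.
- monitor.get_joint_torque(): joint torques, N m.
- monitor.get_tcp_pos(): TCP position.
- monitor.get_ee_rot(): TCP orientation.
- monitor.get_contact_force(): force on the tool from outside, world axes, zero at the start.
- monitor.get_moment(): the same for the moment, N m.
- monitor.get_gripper_width(): finger opening in m.
- monitor.get_gripper_force(): force on a finger pad.
Only numpy, scipy, OpenCV 4.12 (cv2) and the standard library are available. Lean on these libraries where they do the work, as an engineer would, in place of code of your own. Each camera call takes 0.05 s, during which the arm holds its last target. There are 200 camera calls.

### The job

Put the repair bench away for the night: with the scraper block, push all the loose black chips off the bed of the dust box over its front edge into the steel scrap pan (they are sharp: do not touch them with the fingers), and only then lay every opened phone flat on the cleared part of the bed, clear of the pan. With the phones in, slide the clear cover fully shut over them until both ends are home against the front stops; its track is sticky and the cover jams if one end runs ahead, so push the two roller knobs in turn, a little at a time. Finish with the scraper block standing back on its black rubber pad, and leave the other things on the bench alone.

Things in the scene. Friction and masses are not known exactly. Their poses are not given: they have to be found in the camera images.
- dust_box: White and grey dust box, fixed, 380 mm wide (y), 460 mm deep (x). Origin on the table below the middle of the bed's front edge; x to its back (away from the robot), y to its left, z up. Bed top z = 45 mm, open at the front; side walls: inner faces y = +-145, top z = 73 mm; outer rails y = +-160 to 190, top z = 96 mm. Place varies by cm, yaw by about 0.1 rad
- bed_centre (a point): Point on top of the flat grey bed (z = 45 mm), in the middle of the loading area, 75 mm behind the bed's front edge
- pan_centre (a point): Middle of the inner floor of the steel scrap pan joined to the front of the dust box. In the box's frame the pan spans x = -90 to 0, y = +-180 mm; walls 4 mm thick and 36 mm high, floor 4 mm above the table
- hood_front (a point): Middle of the front top edge of the white fixed hood over the back of the dust box (x = 255 mm in the box's frame, z = 118 mm); the cover slides under it
- cover: Loose clear panel 310 mm wide (y), 270 mm deep (x), 0.4 to 0.6 kg, held in the box's rails by two rubber shoes; slides along the box's x. Top 84 mm, underside 76 mm above the table. Origin: middle of its leading (robot-side) edge, 73 mm above the table; axes as the box's. Starts open at x = 145 to 165 mm in the box's frame; fully shut, against the stops, at x = 0
- cover_middle (a point): Point on the cover's top, on its midline, 90 mm behind its leading edge: middle of its 120 mm long shoes. With 6 mm side play each side the cover turns up to about 0.12 rad when pushed at one end (one knob some 30 mm ahead), then wedges by friction; pushing the lagging end frees it. It takes about 3 to 8 N to move
- knob_left (a point): Axis of the left steel roller knob on the cover, 130 mm left of its midline, 24 mm behind its leading edge; the point is 101 mm above the table. Knob 26 mm across, top 118 mm above the table (34 mm over the cover); turns freely about its vertical axis. In the box's frame its x is 24 mm when fully shut
- knob_right (a point): The same knob on the right end, 130 mm right of the cover's midline
- scraper: Scraper block: white plastic foot 40 mm thick (its x) by 120 mm long (its y) and 24 mm high, with a wooden grip ridge on top 24 mm thick (x), 80 mm long (y), rising to 60 mm above its underside. 0.18 kg. Origin at the middle of its underside, z up. It starts on its pad, roughly in line with it
- scraper_pad: Fixed black rubber pad 95 mm (x) by 160 mm (y), 4 mm thick, the scraper's home; origin at the middle of its underside; it stands beside the box, left or right, at a place that changes from start to start
- phone_a: Opened phone, dark metal, 58 mm (x) by 118 mm (y) by 10 mm thick, 0.13 kg; origin at the middle of its underside; lies on the bench beside the box. One or two phones are present
- phone_b: Opened phone, dark metal, 58 mm (x) by 118 mm (y) by 10 mm thick, 0.13 kg; origin at the middle of its underside; lies on the bench beside the box. One or two phones are present
- chip0: Chip: loose piece of black plastic 40 x 18 mm, 8 mm thick, 12 g, origin at the middle of its underside; starts flat on the bed 32 to 62 mm behind its front edge. Three to five chips are present
- chip1: Chip: loose piece of black plastic 34 x 24 mm, 8 mm thick, 12 g, origin at the middle of its underside; starts flat on the bed 32 to 62 mm behind its front edge. Three to five chips are present
- chip2: Chip: loose piece of black plastic 30 x 20 mm, 8 mm thick, 12 g, origin at the middle of its underside; starts flat on the bed 32 to 62 mm behind its front edge. Three to five chips are present
- chip3: Chip: loose piece of black plastic 38 x 22 mm, 8 mm thick, 12 g, origin at the middle of its underside; starts flat on the bed 32 to 62 mm behind its front edge. Three to five chips are present
- chip4: Chip: loose piece of black plastic 28 x 26 mm, 8 mm thick, 12 g, origin at the middle of its underside; starts flat on the bed 32 to 62 mm behind its front edge. Three to five chips are present
- spray_bottle: Not part of the job: white plastic bottle, 56 mm across, 150 mm tall, standing on the left of the bench
- mouse: Not part of the job: round black computer mouse, 66 mm across, 36 mm high, at the far right beside the box
- flux_jar: Not part of the job: small amber glass jar with a black cap, 52 mm across, 60 mm tall, on the left beside the box
- driver: Not part of the job: screwdriver 170 mm long lying at the left edge of the bench mat
- screw_tray: Not part of the job: grey compartment tray 100 x 140 x 20 mm on the far right
- parts_dish: Not part of the job: small white dish, 80 mm across, 30 mm high, at the far right
Things that resemble listed ones, but are neither listed nor needed, are in the scene too. What is shaped like the phone_b but turquoise is not meant.

How it is judged:
By the outcome, as a careful person would: the job done as asked, in the order asked, and still so for the second after the job is handed in, with the robot touching nothing.
Of chip0, chip1, chip2, chip3, chip4 only 3 to 5 are there at a start; the rules pass over those that are not, and their reading is None.
Of phone_a, phone_b only 1 to 2 are there at a start; the rules pass over those that are not, and their reading is None.
At some moment in a run one of scraper, phone_a, phone_b may be knocked a few centimetres aside while the robot is not near it.
Once in a run the grip may slacken for a moment while it holds something.
It also fails if it takes over 210 s, if anything falls off the work surface, if the arm or the gripper's body presses on something with over 40 N, if the wrist force passes 120 N, or if a joint passes its speed limit or range.

## Working session

There is one attempt and no reset: what is moved stays moved. The work goes in short steps, each a Python script; the robot and the scene stay as the last script left them, time stands still between calls to the robot, and variables do not carry over. Pictures are saved under pics/ and viewed, at most 16 in all, crops included, and the job is handed in when it is done.

```bash
ls && mkdir -p pics
python3 - <<'E'
from cell import *
import cv2,numpy as np
for n in("top","side"):
    p,d=camera(n);cv2.imwrite(f"pics/{n}0.png",p[:,:,::-1]);np.save(f"pics/{n}0.npy",d)
    c=get_calibration(n);print(n,c)
print(monitor.get_clock(),monitor.get_tcp_pos(),monitor.get_ee_rot())
E
```

```text
pics
top {'fx': 596.8097667476701, 'fy': 596.8097667476701, 'cx': 315.98233627453766, 'cy': 238.3002605130775, 'pose': array([[-1.08816243e-03,  9.80273460e-01, -1.97643012e-01,
         1.88720027e-01],
       [-9.99941806e-01, -3.18796187e-03, -1.03063361e-02,
        -1.05860405e-01],
       [-1.07331061e-02,  1.97620296e-01,  9.80219883e-01,
         1.69517728e+00],
       [ 0.00000000e+00,  0.00000000e+00,  0.00000000e+00,
         1.00000000e+00]])}
side {'fx': 582.8787974941498, 'fy': 582.8787974941498, 'cx': 325.52928855318197, 'cy': 235.58326545049073, 'pose': array([[ 0.86436102,  0.34395912, -0.36684076, -0.08624   ],
       [-0.50244829,  0.62064809, -0.60194823, -1.07428888],
       [ 0.02063343,  0.7046191 ,  0.70928569,  1.23968066],
       [ 0.        ,  0.        ,  0.        ,  1.        ]])}
0.1 [0.15346369 0.52809906 0.40413214] [-1.59652714e-04  1.40934923e-01  9.90018684e-01 -5.72067914e-04]
```

View pics/top0.png

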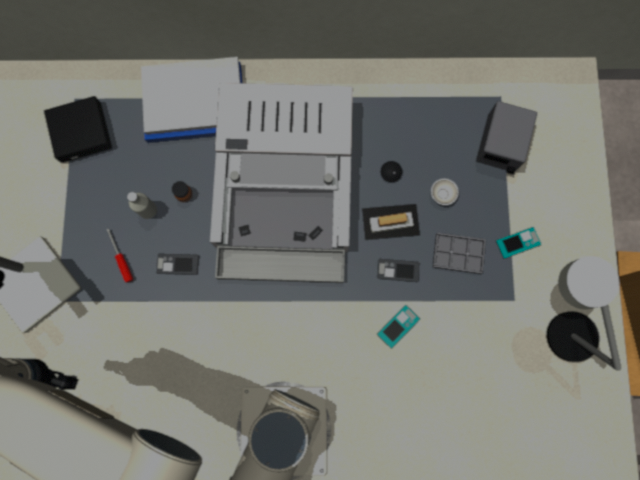

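View pics/side0.png

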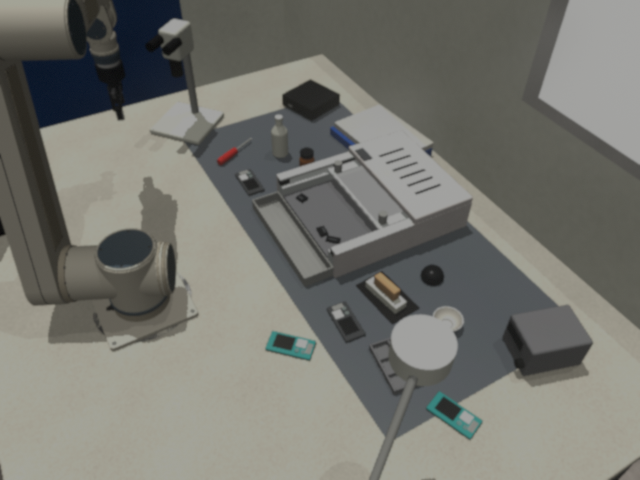

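The top view shows the box with three chips at (244,230), (300,237) and (316,232). The knobs are at (236,177) and (328,180), the phones at (178,264) and (398,270), and the scraper on its pad at (392,221). Next I'll measure these from depth and masks.

```bash
cat > h.py <<'E'
from cell import *
import cv2,numpy as np
from scipy.spatial.transform import Rotation as R
def rays(c,uv):
    uv=np.atleast_2d(np.asarray(uv,float));P=c["pose"]
    d=np.c_[(uv[:,0]-c["cx"])/c["fx"],-(uv[:,1]-c["cy"])/c["fy"],-np.ones(len(uv))]
    return P[:3,3],d@P[:3,:3].T
def onplane(c,uv,z):
    o,d=rays(c,uv);return o+d*((z-o[2])/d[:,2])[:,None]
def cloud(c,depth):
    v,u=np.mgrid[:480,:640]
    o,d=rays(c,np.c_[u.ravel(),v.ravel()])
    return (o+d*depth.reshape(-1,1)).reshape(480,640,3)
def quat(yaw):
    # tool down, closing line (tool y) at world angle yaw
    y=np.array([np.cos(yaw),np.sin(yaw),0]);z=np.array([0,0,-1.]);x=np.cross(y,z)
    q=R.from_matrix(np.c_[x,y,z]).as_quat();return np.array([q[3],q[0],q[1],q[2]])
def rect(pts):
    (cx,cy),(w,h),a=cv2.minAreaRect(np.asarray(pts,np.float32)[:,:2]);a=np.radians(a)
    if w<h: w,h,a=h,w,a+np.pi/2
    a=(a+np.pi/2)%np.pi-np.pi/2
    return np.round([cx,cy,w,h,a],4)  # long-axis angle
def snap(n,f=None):
    c=get_calibration(n);p,d=camera(n)
    if f: cv2.imwrite(f"pics/{f}.png",p[:,:,::-1])
    return c,p,d
E
python3 - <<'E'
from h import *
p=cv2.imread("pics/top0.png");d=np.load("pics/top0.npy");c=get_calibration("top")
W=cloud(c,d);z=W[...,2];ok=d>0
v,u=np.mgrid[:480,:640]
for nm,s in dict(table=(430,470,200,260),bed=(205,215,250,300),pad=(205,208,375,410),rL=(190,230,215,222),rR=(190,230,340,346),hood=(130,150,250,320)).items():
    zz=z[s[0]:s[1],s[2]:s[3]];print(nm,np.round(np.percentile(zz,[5,50,95]),4))
g=cv2.cvtColor(p,cv2.COLOR_BGR2GRAY)
for nm,m in dict(railL=(abs(z-.096)<.008)&(u<235)&(u>205)&(v>165)&(v<250)&(g>110),railR=(abs(z-.096)<.008)&(u>332)&(u<356)&(v>165)&(v<250)&(g>110)).items():
    m=cv2.morphologyEx(m.astype(np.uint8),cv2.MORPH_OPEN,np.ones((3,3)))
    n,l,s,_=cv2.connectedComponentsWithStats(m);i=1+s[1:,4].argmax();ys,xs=np.where(l==i)
    print(nm,s[i],rect(onplane(c,np.c_[xs,ys],.096)))
# dark things with small regions
def blob(nm,box,m,h):
    mm=np.zeros_like(m,np.uint8);a,b,cc,dd=box;mm[a:b,cc:dd]=m[a:b,cc:dd]
    n,l,s,ce=cv2.connectedComponentsWithStats(mm)
    for i in range(1,n):
        if s[i,4]>12:
            ys,xs=np.where(l==i);print(nm,s[i],ce[i].round(1),rect(onplane(c,np.c_[xs,ys],h)))
blob("chip",(195,245,232,334),g<52,.053)
blob("pad",(195,245,355,425),g<38,.004)
blob("foot",(195,245,360,420),g>150,.024)
hsv=cv2.cvtColor(p,cv2.COLOR_BGR2HSV)
blob("grip",(195,245,360,420),(hsv[...,1]>100)&(hsv[...,2]>100)&(hsv[...,0]<30),.06)
print(onplane(c,[[178,264],[398,270]],.01))
im=cv2.resize(p[160:290,150:430],None,fx=2.85,fy=2.85,interpolation=cv2.INTER_CUBIC);cv2.imwrite("pics/c0.png",im)
E
```

```text
table [-0.0045  0.0038  0.2111]
bed [0.0388 0.0455 0.0527]
pad [-0.0054  0.0021  0.0107]
rL [0.0899 0.0963 0.1029]
rR [0.089  0.0956 0.1022]
hood [0.1119 0.118  0.1241]Traceback (most recent call last):
  File "<stdin>", line 11, in <module>
  File "h.py", line 19, in rect
    (cx,cy),(w,h),a=cv2.minAreaRect(np.asarray(pts,np.float32)[:,:2]);a=np.radians(a)
                    ~~~~~~~~~~~~~~~^^^^^^^^^^^^^^^^^^^^^^^^^^^^^^^^^^
cv2.error: OpenCV(4.12.0) /io/opencv/modules/imgproc/src/convhull.cpp:143: error: (-215:Assertion failed) total >= 0 && (depth == CV_32F || depth == CV_32S) in function 'convexHull'
```

```bash
sed -i 's/np.asarray(pts,np.float32)\[:,:2\]/np.ascontiguousarray(np.asarray(pts)[:,:2],dtype=np.float32)/' h.py
cat > m.py <<'E'
from h import *
p=cv2.imread("pics/top0.png");d=np.load("pics/top0.npy");c=get_calibration("top")
W=cloud(c,d);z=cv2.blur(W[...,2],(3,3));v,u=np.mgrid[:480,:640]
g=cv2.cvtColor(p,cv2.COLOR_BGR2GRAY);hsv=cv2.cvtColor(p,cv2.COLOR_BGR2HSV)
def blob(nm,box,m,h,mn=12):
    mm=np.zeros(m.shape,np.uint8);a,b,cc,dd=box;mm[a:b,cc:dd]=m[a:b,cc:dd]
    n,l,s,ce=cv2.connectedComponentsWithStats(mm)
    for i in range(1,n):
        if s[i,4]>mn:
            ys,xs=np.where(l==i);print(nm,s[i],rect(onplane(c,np.c_[xs,ys],h)))
blob("railL",(155,250,205,235),(abs(z-.096)<.009)&(g>110),.096,100)
blob("railR",(155,250,332,356),(abs(z-.096)<.009)&(g>110),.096,100)
blob("chip",(195,245,232,334),g<52,.053)
blob("pad",(195,245,355,425),g<38,.004)
blob("foot",(195,245,360,420),g>150,.024)
blob("grip",(195,245,360,420),(hsv[...,1]>100)&(hsv[...,2]>100)&(hsv[...,0]<30),.06)
print(onplane(c,[[178,264],[398,270]],.01))
im=cv2.resize(p[160:290,150:430],None,fx=2.85,fy=2.85,interpolation=cv2.INTER_CUBIC);cv2.imwrite("pics/c0.png",im)
E
python3 m.py
```

```text
railL [211 155  16  87 827] [ 0.628   0.1824  0.2479  0.0287 -0.0341]
railR [338 157  11  89 811] [ 0.6182 -0.164   0.2521  0.0272 -0.0331]
chip [240 226  10   9  54] [0.5443 0.1136 0.0233 0.0231 0.2624]
chip [310 227  12  12  58] [ 0.5365 -0.0859  0.0344  0.0141 -0.7771]
chip [294 233  12   8  57] [ 0.5247 -0.0421  0.0301  0.0182  1.4657]
pad [363 205  56  34 798] [ 0.5789 -0.3047  0.1527  0.0904 -1.489 ]
grip [379 213  28  12 220] [ 0.5742 -0.3031  0.0778  0.0232 -1.4289]
[[ 0.45473022  0.30700665  0.01      ]
 [ 0.43571717 -0.32146565  0.01      ]]
```

View pics/c0.png

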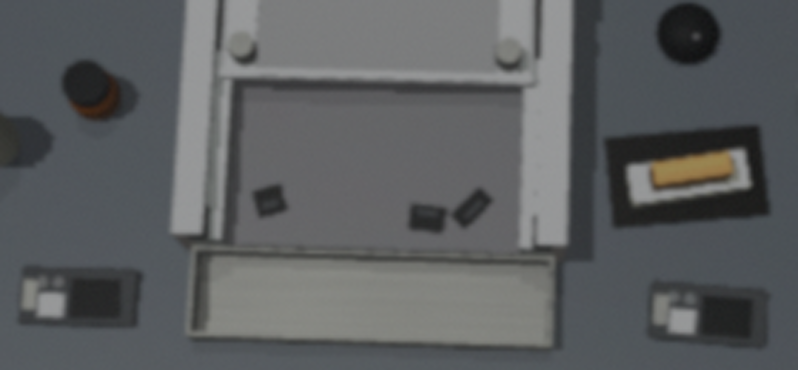

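The top view confirms a box yaw of about -0.034, with the front edge near (0.498, 0.012). I'll move over the scraper now and take one wrist look at the bed on the way.

```bash
cat >> h.py <<'E'
G=0.155
YB=-.034
def go(x,y,zg,yaw,line=False,**k):  # grasp point
    q=quat(yaw);p=[x,y,zg+G]
    return ctrl.servo_line(p,q,**k) if line else ctrl.move_pose(p,q)
E
python3 - <<'E'
from h import *
c=get_calibration("top")
print("knobs",onplane(c,[[236,176],[328,179]],.116))
for yw in(-.034,np.pi-.034):
    print(planner.solve_ik([.46,0.01,.55],quat(yw)),planner.solve_ik([.5,-.3,.4],quat(yw)))
E
python3 - <<'E'
from h import *
best=min((-.034,np.pi-.034),key=lambda a:abs(planner.solve_ik([.46,.01,.55],quat(a))[5]))
print("yaw",best)
go(.46,.01,.40,best)
c,p,d=snap("wrist","w0");np.save("pics/w0.npy",d);print(c,monitor.get_clock())
import pickle;pickle.dump(c,open("pics/w0.pkl","wb"))
E
```

```text
knobs [[ 0.68335985  0.13144371  0.116     ]
 [ 0.67362195 -0.12253604  0.116     ]]
[-0.16097538  0.09974392  0.18651356  1.65756597  0.          1.44382094] [-0.68428811  0.31689823  0.09245182  1.34634992  0.          0.92050822]
[-0.16097538  0.09974392  0.18651356  1.65756597  0.         -1.69777171] [-0.68428811  0.31689823  0.09245182  1.34634992  0.         -2.22108443]
yaw -0.034
{'fx': 407.1872575270031, 'fy': 407.1872575270031, 'cx': 320.1528725728458, 'cy': 231.2554005130603, 'pose': array([[ 9.99442645e-01,  3.19049268e-02,  9.82220607e-03,
         4.62080414e-01],
       [-3.33761458e-02,  9.60815691e-01,  2.75171295e-01,
         8.09034624e-02],
       [-6.58009704e-04, -2.75345754e-01,  9.61345038e-01,
         5.24323280e-01],
       [ 0.00000000e+00,  0.00000000e+00,  0.00000000e+00,
         1.00000000e+00]])} 2.3667
```

View pics/w0.png

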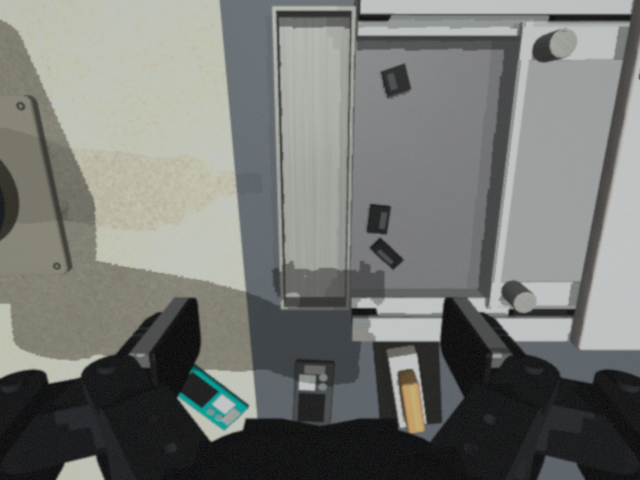

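Wrist view: pan corners are near (273,8), (356,8), (283,308) and (348,308). Chips are at (396,81), (378,219) and (386,252), knob tops at (563,40) and (522,293).

Run:
```python
from h import *
import pickle
c=pickle.load(open("pics/w0.pkl","rb"));p=cv2.imread("pics/w0.png");g=cv2.cvtColor(p,cv2.COLOR_BGR2GRAY)
P=onplane(c,[[273,8],[356,8],[283,308],[348,308]],.036);print("pan",P[:,:2].round(4))
K=onplane(c,[[563,40],[522,293]],.118);print("knob",K[:,:2].round(4))
d=P[0]-P[2];print("yaw pan",np.arctan2(-d[0],d[1]));d=K[0]-K[1];print("yaw knob",np.arctan2(-d[0],d[1]))
m=((g<55)*1).astype(np.uint8);m[:,:362]=0;m[:,480:]=0;m[:50]=0;m[275:]=0
m=cv2.morphologyEx(m,cv2.MORPH_CLOSE,np.ones((5,5)))
n,l,s,ce=cv2.connectedComponentsWithStats(m)
for i in range(1,n):
    if s[i,4]>60:
        ys,xs=np.where(l==i);print("chip",s[i],rect(onplane(c,np.c_[xs,ys],.053)))
```

```text
pan [[ 0.4146  0.1931]
 [ 0.5041  0.1901]
 [ 0.4046 -0.1625]
 [ 0.4903 -0.1653]]
knob [[ 0.686   0.1391]
 [ 0.6744 -0.1123]]
yaw pan -0.02819036547067219
yaw knob -0.04591021019522639
chip [382  65  28  31 426] [ 0.5446  0.1139  0.0254  0.0253 -1.2982]
chip [367 205  23  29 413] [ 0.5269 -0.0409  0.0336  0.023   1.4319]
chip [371 239  31  29 388] [ 0.537  -0.085   0.0393  0.0171 -0.7871]
```

```bash
cat >> h.py <<'E'
O=np.array([.4975,.0125])
def B(x,y):
    return O+np.array([[np.cos(YB),-np.sin(YB)],[np.sin(YB),np.cos(YB)]])@[x,y]
def toB(p):
    return np.array([[np.cos(YB),np.sin(YB)],[-np.sin(YB),np.cos(YB)]])@(np.asarray(p)[:2]-O)
def biggest(m,c,z,near=None):
    m=cv2.morphologyEx(m.astype(np.uint8),cv2.MORPH_OPEN,np.ones((3,3)))
    n,l,s,ce=cv2.connectedComponentsWithStats(m)
    i=1+s[1:,4].argmax();ys,xs=np.where(l==i);return s[i],rect(onplane(c,np.c_[xs,ys],z))
def wood(f=None,z=.064):
    c,p,d=snap("wrist",f);h=cv2.cvtColor(p,cv2.COLOR_RGB2HSV)
    return biggest((h[...,0]>8)&(h[...,0]<28)&(h[...,1]>100)&(h[...,2]>100),c,z)
def st(t=""):
    print(t,"t",round(monitor.get_clock(),1),"w",round(monitor.get_gripper_width(),4),"F",np.round(monitor.get_contact_force(),1),"tcp",np.round(monitor.get_tcp_pos(),4))
E
python3 - <<'E'
from h import *
go(.574,-.303,.20,.142)
s,r=wood("w1");print(s,r);st()
E
```

```text
[ 303  164   34  116 3118] [ 0.5738 -0.3017  0.0792  0.0217 -1.4178]
 t 3.9 w 0.0851 F [ 0.1  0.2 -0.4] tcp [ 0.5742 -0.3019  0.3563]
```

View pics/w1.png

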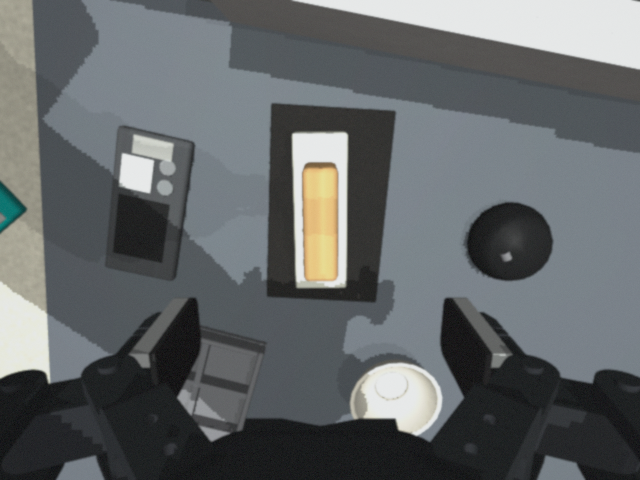

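The wrist view shows the scraper's wood grip at (320,222) on the pad, whose corners are (271,103), (395,112), (376,302) and (267,297). I'll grasp it and scrape.

Run:
```python
from h import *
c=get_calibration("wrist");P=onplane(c,[[271,103],[395,112],[376,302],[267,297]],.004)
print("pad",rect(P),P.mean(0))
x,y,a=.5738,-.3017,-1.4178+np.pi/2
go(x,y,.049,a,line=True,vel=.15)
set_gripper(0);ctrl.hold(.2);st("grip")
go(x,y,.20,a,line=True,vel=.2);st("up")
b=B(.100,.080);go(*b,.20,YB);ctrl.hold(.2);st("over")
h=go(*b,.085,YB,line=True,vel=.05,guard=4);print(h);st("down")
```

```text
pad [ 0.5805 -0.305   0.1598  0.0943 -1.4832] [ 0.58046797 -0.30520325  0.004     ]
grip t 5.8 w 0.0235 F [-0.7  0.5  4.1] tcp [ 0.5738 -0.3017  0.2043]
up t 6.7 w 0.0231 F [ 0.3  0.5 -2.1] tcp [ 0.5736 -0.3016  0.3535]
over t 8.4 w 0.0234 F [-0.5  0.1 -2.2] tcp [0.6004 0.0881 0.3549]
True
down t 10.3 w 0.0232 F [-0.2 -0.5  5.2] tcp [0.6002 0.089  0.2452]
```

Run:
```python
from h import *
def sweep(y,end=.004):
    b=B(end,y);h=go(*b,.0908,YB,line=True,vel=.06,guard=25);st(f"swept {h}")
    go(*B(end+.006,y),.15,YB,line=True,vel=.15)
go(*B(.100,.08),.0908,YB,line=True,vel=.05)
sweep(.08)
b=B(.1,-.075);go(*b,.15,YB,line=True,vel=.2)
h=go(*b,.0908,YB,line=True,vel=.06,guard=8);st(f"down {h}")
sweep(-.075)
go(*B(.05,-.02),.33,YB);snap("wrist","w2");st()
```

```text
swept False t 12.3 w 0.0231 F [ 0.1  0.2 -2.1] tcp [0.5045 0.0923 0.2458]
down False t 15.1 w 0.0233 F [-0.2 -0.7 -1.7] tcp [ 0.595  -0.0659  0.2461]
swept False t 16.8 w 0.0237 F [-1.   1.  -2.7] tcp [ 0.4992 -0.0626  0.2458]
 t 18.2 w 0.023 F [ 0.  -0.2 -2. ] tcp [ 0.5468 -0.0095  0.4826]
```

View pics/w2.png

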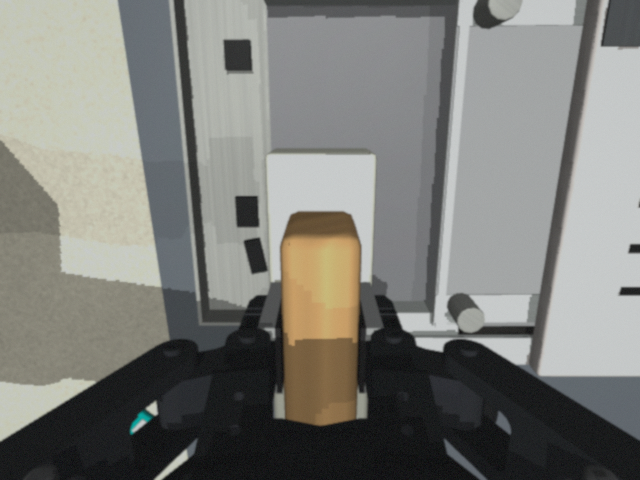

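All three chips are in the pan, at (238,55), (247,211) and (256,255). The scraper goes back to its pad next.

Run:
```python
from h import *
x,y,a=.579,-.304,.0876
go(x,y,.20,a);st()
go(x,y,.065,a,line=True,vel=.15)
h=go(x,y,.045,a,line=True,vel=.03,guard=4);st(f"down {h}")
set_gripper(.06);ctrl.hold(.2)
go(x,y,.20,a,line=True,vel=.2)
print(wood("w3"))
# phone at right
go(.436,-.321,.22,0.0);snap("wrist","w4");st()
import pickle;pickle.dump(get_calibration("wrist"),open("pics/w4.pkl","wb"))
a=cv2.imread("pics/w3.png");b=cv2.imread("pics/w4.png");cv2.imwrite("pics/w34.png",cv2.resize(np.hstack([a,b]),(800,300)))
```

```text
t 19.4 w 0.0232 F [-0.4  0.3 -1.7] tcp [ 0.5791 -0.3031  0.3556]
down True t 21.0 w 0.0234 F [1.3 0.5 4.5] tcp [ 0.5791 -0.304   0.2041]
(array([ 304,  165,   35,  118, 3033], dtype=int32), array([ 0.5786, -0.3039,  0.0799,  0.022 , -1.4848]))
 t 23.3 w 0.06 F [-0.3 -1.2 -0.2] tcp [ 0.4362 -0.3211  0.3746]
```

View pics/w34.png

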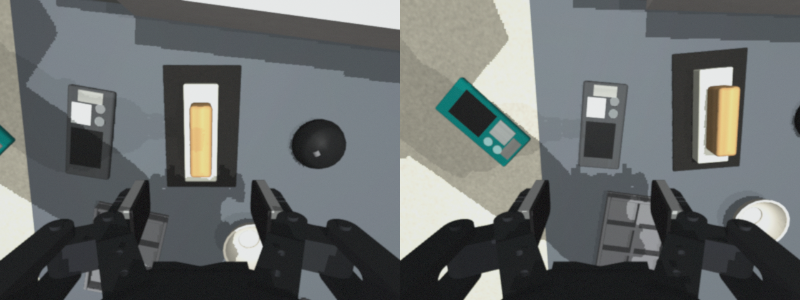

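The scraper stands on its pad. The phone's corners in w4 are about (294,130), (366,133), (355,269) and (286,261).

```bash
cat >> h.py <<'E'
def pickphone(x,y,a):
    set_gripper(.068)
    go(x,y,.06,a)
    h=go(x,y,.005,a,line=True,vel=.03,guard=3);st(f"touch {h}")
    z=monitor.get_tcp_pos()[2]-G+.0025
    go(x,y,z,a,line=True,vel=.03)
    set_gripper(0);ctrl.hold(.2);st("grip")
    go(x,y,.20,a,line=True,vel=.15);ctrl.hold(.2);st("up")
    return z
def placephone(z,bx,by):
    b=B(bx,by);go(*b,.20,YB);st("over")
    go(*b,.045+z+.012,YB,line=True,vel=.1)
    h=go(*b,.045+z-.008,YB,line=True,vel=.025,guard=3);st(f"down {h}")
    w=monitor.get_gripper_width();set_gripper(w+.012);ctrl.hold(.2)
    go(*b,.22,YB,line=True,vel=.15);st("placed")
E
python3 - <<'E'
from h import *
import pickle
c=pickle.load(open("pics/w4.pkl","rb"))
P=onplane(c,[[294,130],[366,133],[355,269],[286,261]],.01);r=rect(P);print(r,P.mean(0))
x,y=P.mean(0)[:2]
u=(P[0]+P[1]-P[2]-P[3]);a=np.arctan2(u[1],u[0])-np.pi/2;print("a",a)
z=pickphone(x,y,a);print(z)
snap("wrist","w5")
E
```

```text
[ 0.4391 -0.3213  0.1162  0.0606  1.518 ] [ 0.43990981 -0.3204044   0.01      ]
a -0.06668338594068346
touch True t 25.7 w 0.0681 F [-1.3  1.5  8.1] tcp [ 0.4399 -0.3204  0.1663]
grip t 26.4 w 0.0563 F [-0.7  1.5  8.9] tcp [ 0.44   -0.3204  0.1693]
up t 28.0 w 0.0564 F [ 0.7 -0.2 -2.4] tcp [ 0.4399 -0.3204  0.3544]
0.013807899074783551
```

View pics/w5.png

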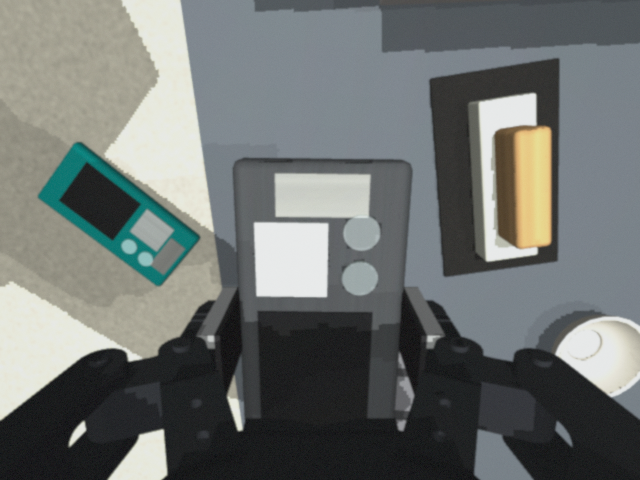

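The phone is held squarely. I'll place it on the bed and then look at the second phone.

Run:
```python
from h import *
import pickle
placephone(.0138,.07,-.069)
ctrl.hold(.1);c,p,d=snap("wrist","w6")
go(.455,.307,.22,0.0)
pickle.dump(get_calibration("wrist"),open("pics/w7.pkl","wb"));snap("wrist","w7");st()
a=cv2.imread("pics/w6.png");b=cv2.imread("pics/w7.png");cv2.imwrite("pics/w67.png",cv2.resize(np.hstack([a,b]),(800,300)))
```

```text
over t 29.2 w 0.0563 F [ 0.3 -1.5 -1.2] tcp [ 0.565  -0.0596  0.355 ]
down True t 31.1 w 0.0562 F [-1.7 -0.3  7.3] tcp [ 0.5651 -0.0588  0.2144]
placed t 32.8 w 0.0681 F [-0.2  0.  -0.6] tcp [ 0.565  -0.0588  0.3742]
 t 34.5 w 0.0681 F [-0.6 -0.8  0.2] tcp [0.4557 0.3062 0.3749]
```

View pics/w67.png

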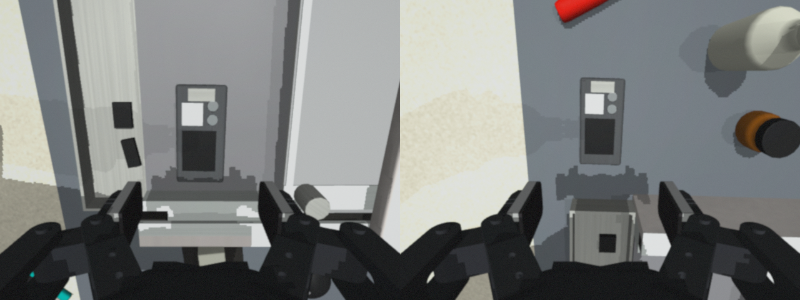

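The first phone lies flat on the bed. The second phone's corners are about (290,125), (360,128), (352,262) and (288,258).

Run:
```python
from h import *
import pickle
c=pickle.load(open("pics/w7.pkl","rb"))
P=onplane(c,[[290,125],[360,128],[352,262],[288,258]],.01);r=rect(P);print(r,P.mean(0))
x,y=P.mean(0)[:2]
u=(P[0]+P[1]-P[2]-P[3]);a=np.arctan2(u[1],u[0])-np.pi/2;print("a",a)
z=pickphone(x,y,a)
if monitor.get_gripper_width()>.05:
    placephone(z,.07,.069)
go(*B(.07,0.0),.36,YB);snap("wrist","w8");st()
```

```text
[0.4571 0.3108 0.1139 0.0559 1.5333] [0.45709518 0.3111036  0.01      ]
a -0.03678620573715863
touch True t 36.8 w 0.068 F [-1.7  0.4  7.9] tcp [0.4571 0.3111 0.1663]
grip t 37.5 w 0.0559 F [-0.4 -0.6  7.5] tcp [0.4572 0.3111 0.1694]
up t 39.1 w 0.0562 F [ 0.1  0.3 -1. ] tcp [0.4571 0.3111 0.3544]
over t 40.1 w 0.0563 F [ 0.1  0.4 -0.8] tcp [0.5695 0.0798 0.355 ]
down True t 41.9 w 0.056 F [-0.2  0.8  7. ] tcp [0.57   0.0791 0.2236]
placed t 43.5 w 0.0682 F [ 0.3  0.3 -0.1] tcp [0.5697 0.0791 0.3741]
 t 44.3 w 0.0682 F [-0.6  0.6 -0. ] tcp [0.5677 0.0102 0.5135]
```

View pics/w8.png

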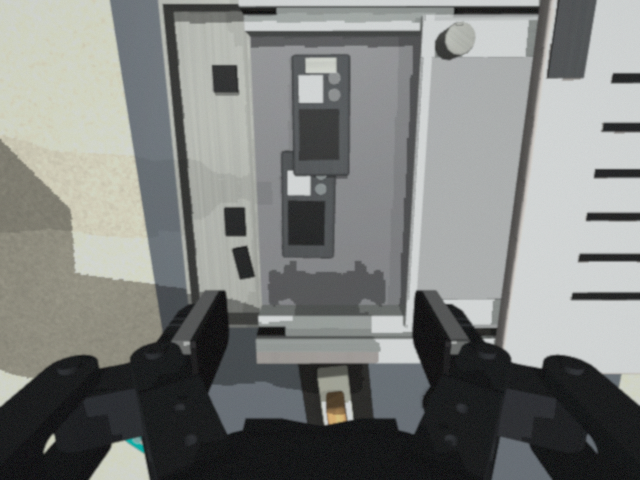

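The second phone overlaps the end of the first: phone b spans rows 55–175, phone a spans 152–257. I'll measure both and re-place them.

Run:
```python
from h import *
c=get_calibration("wrist")
for p in onplane(c,[[293,55],[350,55],[348,175],[293,173]],.061):print("b",toB(p).round(4))
for p in onplane(c,[[283,152],[283,255],[333,257]],.055):print("a",toB(p).round(4))
```

```text
b [0.0428 0.1255]
b [0.0975 0.1255]
b [0.0976 0.0103]
b [0.0406 0.0124]
a [0.0303 0.0333]
a [ 0.0274 -0.0795]
a [ 0.083  -0.0819]
```

Run:
```python
from h import *
set_gripper(.070)
b=B(.0555,-.038);go(*b,.12,YB)
h=go(*b,.050,YB,line=True,vel=.03,guard=3);st(f"touch {h}")
z=monitor.get_tcp_pos()[2]-G+.0025
go(*b,z,YB,line=True,vel=.03)
set_gripper(0);ctrl.hold(.2);st("grip")
b=B(.063,-.090)
h=go(*b,z,YB,line=True,vel=.04,guard=20);st(f"slid {h}")
set_gripper(.070);ctrl.hold(.2)
go(*b,.2,YB,line=True,vel=.15)
go(*B(.07,0.0),.36,YB);snap("wrist","w9");st()
```

```text
touch True t 47.3 w 0.07 F [-1.4 -0.2  5.5] tcp [ 0.5517 -0.0274  0.2107]
grip t 48.0 w 0.0561 F [-0.2  0.6 11.3] tcp [ 0.5521 -0.0274  0.2143]
slid False t 49.5 w 0.0566 F [-0.3  8.7 12.8] tcp [ 0.5575 -0.0785  0.2143]
 t 51.9 w 0.0704 F [ 0.4 -0.2 -0. ] tcp [0.5678 0.0095 0.5128]
```

View pics/w9.png

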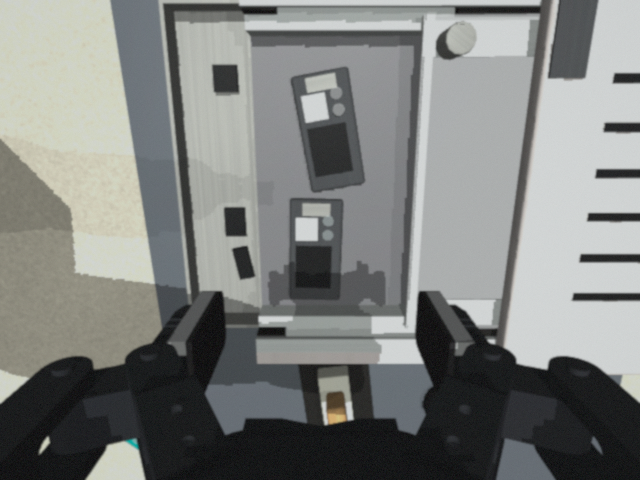

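Both phones now lie flat and separate, at about (328,128) and (316,248), with the chips still in the pan. Now the cover.

```bash
cat > cov.py <<'E'
from h import *
ZG=.113
YC=min((YB+np.pi/2,YB-np.pi/2),key=lambda a:abs(planner.solve_ik([.7,0,.3],quat(a))[5]))
def at(x,y,z=ZG,**k):
    b=B(x,y);return go(*b,z,YC,**k)
def bx(): return toB(monitor.get_tcp_pos())[0]
E
python3 - <<'E'
from cov import *
set_gripper(0)
at(.20,.13,.25);at(.222,.131,.2,line=True,vel=.1)
h=at(.222,.131,line=True,vel=.08,guard=4);st(f"down {h}")
for y in(.131,-.128):
    if y<0: at(.225,y,line=True,vel=.2);ctrl.hold(.2)
    h=at(.195,y,line=True,vel=.02,guard=2.5);print(h,"contact x",bx());st()
    at(bx()+.012,y,line=True,vel=.1)
c,p,d=snap("wrist","w10");st()
E
```

```text
down False t 55.8 w 0.0001 F [ 0.1 -0.5  0.4] tcp [0.724  0.1359 0.2687]
False contact x 0.19503389995343054
 t 57.2 w 0.0005 F [ 1.4 -0.6  1. ] tcp [0.6969 0.1368 0.268 ]
False contact x 0.19507000111398204
 t 60.8 w -0.0 F [ 1.5 -0.2  1.3] tcp [ 0.6881 -0.122   0.2681]
 t 61.1 w -0.0001 F [0.2 0.2 0.5] tcp [ 0.6998 -0.1224  0.2676]
```

View pics/w10.png

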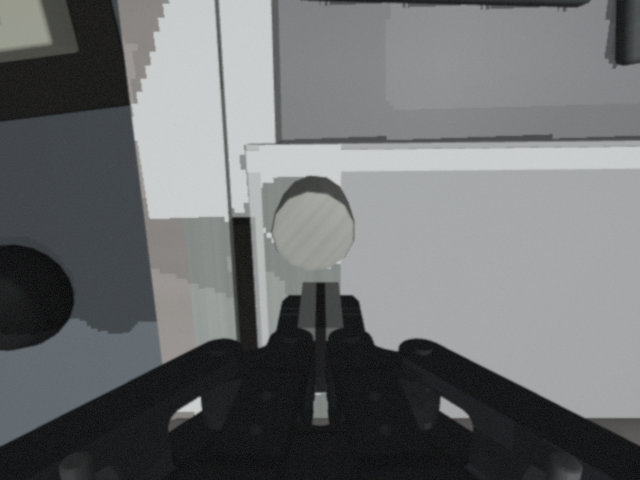

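The tool stands just behind the right knob, whose top is at (313,232). I'll start the alternating pushes.

```bash
cat > push.py <<'E'
from cov import *
import sys
def run(X,goal,step=.018,side=0,first=None):
    Y=[.131,-.129];n=0
    while max(X)>goal+.0005 and n<24 and monitor.get_clock()<170:
        s=max(X)+.012
        at(bx() if bx()>s else s,Y[1-side],line=True,vel=.15) if n else None
        at(s,Y[side],line=True,vel=.22)
        t=max(goal,min(X)-(.009))
        ctrl.hold(.1)
        h=at(t,Y[side],line=True,vel=.045,guard=20)
        F=np.round(monitor.get_contact_force(),1);X[side]=bx();n+=1
        print("LR"[side],h,round(t,4),np.round(X,4),F[:2])
        if h and X[side]>t+.004: break
        side=1-side
    at(max(X)+.015,Y[1-side],line=True,vel=.15) if 0 else None
    return X
E
python3 - <<'E'
from push import *
c=get_calibration("wrist");k=onplane(c,[[313,232]],.118)[0];print("knobR",toB(k),"tool",bx())
X=run([.195,.195],.150,side=1)
at(bx()+.015,[.131,-.129][0] if toB(monitor.get_tcp_pos())[1]>0 else -.129,line=True,vel=.15)
snap("wrist","w11");st()
import pickle;pickle.dump(get_calibration("wrist"),open("pics/w11.pkl","wb"))
E
```

```text
knobR [ 0.1706962  -0.12981412] tool 0.20680582355781407
R False 0.186 [0.195  0.1858] [0.5 0.8]
L False 0.1768 [0.1768 0.1858] [-0.   0.8]
R False 0.1678 [0.1768 0.1677] [-0.5 -0.6]
L False 0.1587 [0.1586 0.1677] [-0.3 -0.1]
R False 0.15 [0.1586 0.1499] [-0.3 -0.3]
L False 0.15 [0.1498 0.1499] [0.3 0. ]
 t 74.9 w 0.0003 F [-0.   0.2 -0.6] tcp [0.6666 0.1378 0.2676]
```

View pics/w11.png

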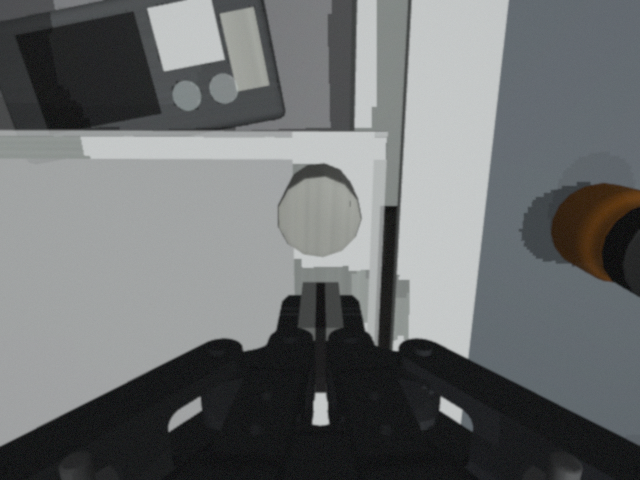

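The cover is moving squarely, with the left knob at (319,212). I'll push on to the stops.

Run:
```python
from push import *
X=run([.150,.150],.054,side=1)
Y=[.131,-.129]
side=0 if toB(monitor.get_tcp_pos())[1]<0 else 1
for t,n in((.047,0),(.047,0),(.040,0),(.040,0),(.040,0),(.040,0)):
    at(.068,Y[1-side],line=True,vel=.15);at(.068,Y[side],line=True,vel=.22);ctrl.hold(.1)
    h=at(t,Y[side],line=True,vel=.03,guard=13);print("LR"[side],h,round(bx(),4),np.round(monitor.get_contact_force(),1));side=1-side
at(.068,Y[1-side],line=True,vel=.15);at(.08,Y[1-side],.25,line=True,vel=.2)
at(.10,0,.36)
snap("wrist","w12");snap("top","t12");st()
```

```text
R False 0.141 [0.15   0.1408] [-0.2  0.9]
L False 0.1318 [0.1317 0.1408] [ 0.  -0.6]
R False 0.1227 [0.1317 0.1227] [ 0.4 -1.3]
L False 0.1137 [0.1136 0.1227] [-0.4 -0.2]
R False 0.1046 [0.1136 0.1046] [ 0.1 -0.4]
L False 0.0956 [0.0955 0.1046] [-0.1  0.4]
R False 0.0865 [0.0955 0.0865] [0.1 0.1]
L False 0.0775 [0.0774 0.0865] [-0.1  0.1]
R False 0.0684 [0.0774 0.0684] [-0.4 -0.2]
L False 0.0594 [0.0593 0.0684] [ 0.2 -0.6]
R False 0.054 [0.0593 0.0539] [-0.1 -0.6]
L False 0.054 [0.0538 0.0539] [-0.8 -0.1]
R False 0.0478 [ 8.6 -1.1 -5.4]
L False 0.0475 [ 5.6 -0.1 -2. ]
R True 0.0468 [ 7.5  0.  -3.6]
L True 0.0467 [ 5.1 -0.1 -3.7]
R True 0.0468 [ 6.9 -0.4 -4.2]
L True 0.0468 [ 4.7  0.3 -2.6]
 t 121.4 w -0.0002 F [ 0.2  0.5 -0.4] tcp [0.5975 0.0103 0.5133]
```

View pics/w12.png

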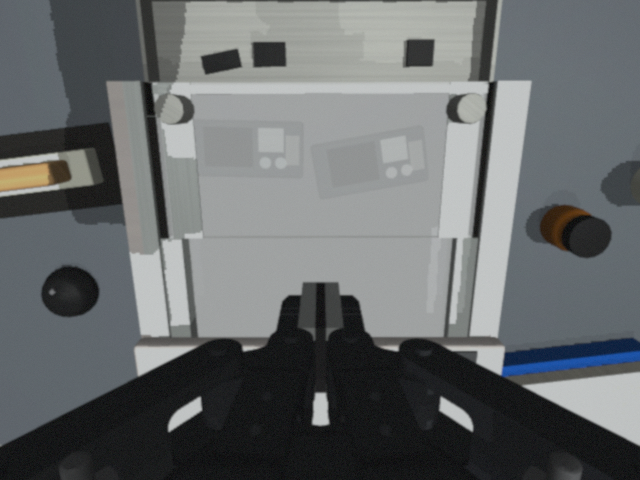

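The cover is home on both stops, with the phones under it and the chips in the pan. One last check of the scraper from the top view.

Run:
```python
from h import *
p=cv2.imread("pics/t12.png");c=get_calibration("top");h=cv2.cvtColor(p,cv2.COLOR_BGR2HSV);m=np.zeros((480,640),np.uint8)
mm=(h[...,1]>100)&(h[...,2]>100)&(h[...,0]<30);m[190:260,355:430]=mm[190:260,355:430]
print(biggest(m,c,.064))
cv2.imwrite("pics/c12.png",cv2.resize(p[80:300,150:450],None,fx=2.6,fy=2.6))
```

```text
(array([380, 213,  28,  10, 220], dtype=int32), array([ 0.5776, -0.3057,  0.0769,  0.023 , -1.4854]))
```

View pics/c12.png

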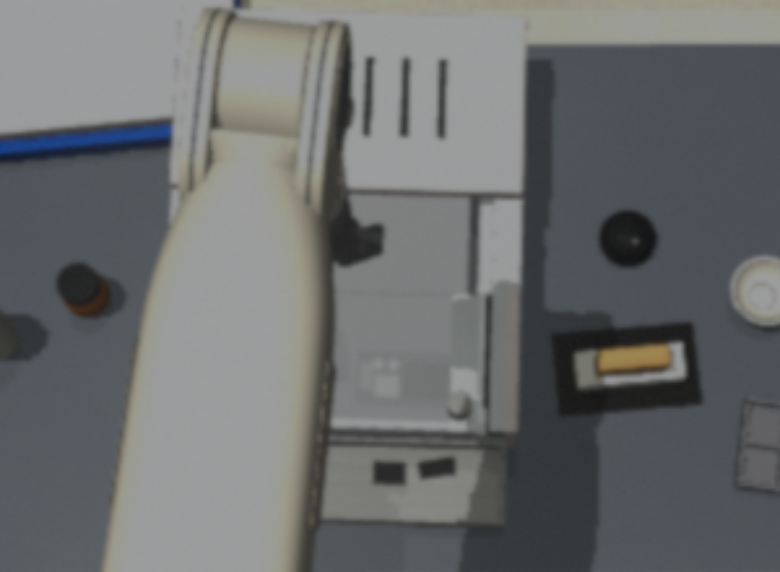

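The scraper stands centred on its pad at (630,365), the cover is shut, and the robot is touching nothing, so I'm handing the job in.

```bash
python3 -c "
from cell import *
print(workorder.job_done())"
```

```text
the job is handed in; nothing more can be done
None
```

The job is handed in at about 121 s: three chips in the pan, both phones flat on the bed (phone b first landed on the end of phone a, so I slid a out from under it), the cover home on both stops, and the scraper back on its pad.

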